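Offer the speaker key up to its joint

ROBOT

A 6-joint arm with a two-finger parallel gripper is mounted at the origin on the work surface. World frame = base frame: x ahead of the robot, y to its left, z up, the work surface at z = 0. Lengths are in m, angles in degrees, forces in N, time in s.
With the tool pointing down it reaches from about 0.325 to 0.775 m from the base axis. Payload 9.3 kg.
Tool frame: the origin (TCP) lies on the centre line of the jaws, within the pads' length; the fingertips stand 11 mm ahead of it and the grasp point (between the pads) lies 8 mm behind it; z points along the fingers, y is the direction in which the jaws open and shut (so a half turn about z gives the same grasp; the last joint's range is limited). The gripper opens to 85 mm and grips with 20 to 120 N. Pads are 22 mm wide; open, the fingers measure 114 mm over their backs; the gripper's body (76 mm by 85 mm) begins 54 mm behind the grasp point. The pads swing forward as they close: fully open they stand 13 mm farther back than shut.
Start: joints at [60.413, 14.817, 1.232, 76.415, 0, 81.257], TCP at [0.196, 0.514, 0.242] pointing down, gripper open.
Joint ranges: [-174.27, 174.27], [-52.1, 104.24], [-59.71, 78.15], [-110.17, 111.67], [-87.03, 83.33], [-180, 180]. Speed limits (degrees/s): [127.2, 127.2, 159.86, 180, 180, 180].

INTERFACE

Orientations are given as a 3x3 rotation matrix whose columns are the frame's x, y, z axes.
In Python, from bench import monitor, optics, manip, nets gives the robot as it stands. The module is installed in compiled form; this text tells all that it offers.
- The arm moves only by the tool step_arm, never from a script. Its argument "plan" is a list of rows, each a list of 3 entries, a list of its own where there are three numbers: the shift along the world's x, y, z in cm, then the turn, a rotation vector about the world's x, y, z in degrees, then the gripper command: -1 is fully open, 1 is shut, values between are in proportion. A call has exactly 10 rows; each row is the pose to reach, as a shift and turn from the pose measured when the call began; what a row does not reach only later rows make up. A row lasts 1/10 s, in which the tool goes at most 50 mm and 8.59 degrees, less where a joint would pass 70% of its speed; a pose out of reach is approached as far as the arm can. A call with a gripper value outside its range is refused whole. The fingers move at their own pace and stop on an object; "grip_force" is the grip in N (left out, the last holds). Time passes only in rows, so rows that repeat a pose let the fingers close, or fill a call up. It gives the time, the measured TCP pose, the force and the opening at its end, in the units of the state.
- monitor.get_state(): the state, without advancing time (a new reading comes with each control period).
- optics.get_image(name): name is "scene" or "top" or "wrist"; returns the picture (400x640x3 uint8, red, green, blue); there is no depth.
- optics.camera_params(name): a dict with "camera_matrix" (3x3 intrinsics, pixels), "origin" and "rotation" of the camera in the world. Camera axes: x right, y down, z forward; pixel columns grow to the right and rows downward; lengths in m; the calibration is good to about 2 mm. The wrist camera is an equidistant fisheye: a pixel r from the principal point sees the ray r / f radians off the axis. A picture is of the moment at which its call begins: read the wrist's pose just before it. camera_params takes no time and is no camera call; for the wrist camera it gives the pose at the moment of the call.
- manip.sign_off(): hands the job in, once; it reports no verdict.
Trained networks look in the newest picture that a camera, given by its name, has taken for a name from the list of things; names that differ only in an ending like _2 or _b are one class to them, and where a whole thing is asked for, a point or a joint stands for the part that bears it (a point fixed in the world has none). Each returns a list of dicts, best first, with "conf" (0 to 1); they miss things now and then, are a little off and sometimes report something else, mostly with a low value. They report only what shows in the picture. A call takes as long as a camera call. They do not tell look-alikes from the thing itself.
- nets.spot_in(thing, camera): "box" ([centre column, centre row, width, height] in pixels, round what is visible of it).
- nets.silhouettes(thing, camera): "pixels" (400x640 bool, what is visible of it) and "box" ([centre column, centre row, width, height] in pixels, round what is visible of it).
The state is a dict: "time": time; "qpos": joint angles; "qd": joint speeds; "joint_efforts": joint torques, N m; "ee_pos": TCP position; "eef_rot": TCP orientation; "ft_force": force on the tool from outside, world axes, zero at the start; "ft_torque": the same for the moment, N m; "opening": opening from 0.0 (shut) to 1.0 (fully open).
Only numpy, scipy, OpenCV 4.12 (cv2) and the standard library are available. Lean on these libraries where they do the work, as an engineer would, in place of code of your own. Each camera call takes 0.05 s, during which the arm holds its last target. There are 200 camera calls.

TASK

The speaker key is shut in the parts tin: prise the tin's lid up by its front lip with the blade of the pad slick (the flat-bladed tool), swing it open until it stands upright or further, and lay the slick back flat on the bench. Take out the key, carry it clear over the rack's shut brass gate and offer it up to the joint whose two posts stand empty: level, about a centimetre above its seat, pad cup centred over the vent and hinge tube in line with the posts. Finish still holding it there, steady and touching nothing but your fingers, with the gate shut and everything else left in place.

Things in the scene. Friction and masses are not known exactly. Their poses are not given: they have to be found in the camera images.
- tin: Parts tin, fixed to the bench: open-topped flat box 125 x 130 x 40 mm (x, y, z), walls 2.5 mm, cork inner floor 5.5 mm above the bench, shut by a hinged lid. Origin: centre of its underside; x points from its front (lip side, towards the robot) to its hinge side, z up.
- tin_lid (a joint): Angle of the tin's lid, rad: 0 shut, pi/2 upright, stops at 1.95. The hinge runs along the tin's y on its back rim; the hinge is stiff and the lid stays wherever it is left. Raising it takes about 1 N at the lip. The lid is a plate 3 mm thick whose underside, when shut, lies 40.5 mm above the bench.
- lid_hinge (a point): Point on the lid's hinge line, mid-width, at the height of the underside of the shut lid; 62.5 mm behind the tin's origin along its x.
- lid_lip (a point): Middle of the front edge of the lid's thumb lip, on its underside; the lip is 70 mm wide (along y) and stands 12 mm proud of the tin's front wall, so a blade can go in under it. 137 mm from the hinge line.
- slick: Pad slick, loose on the bench, 70 g: flat-sided beech handle 95 mm long, 14 mm wide, 20 mm high, with a brass ferrule, and a flat steel blade 14 mm wide and 2.2 mm thick that sticks 85 mm out of the handle, level, its middle plane 10 mm above the handle's underside. Origin: under the handle's front end (where the blade begins), on its underside; x points along the blade, z up.
- slick_grip (a point): Where to take the slick, close to its centre of mass: in the handle, 22 mm behind its front end, 10 mm above the underside; grip across the 14 mm width. 107 mm behind the blade's tip.
- slick_tip (a point): Middle of the blade's front edge, 85 mm along x from the slick's origin and 10 mm above the handle's underside.
- speaker_key: Nickel key, loose in the tin, 30 g, 86 mm long: pad cup 14 mm across at one end, hinge tube 22 mm long and 6 mm thick across its middle, spatula-shaped touchpiece 13 mm wide at the other. Origin: in the plane of the pad's underside, straight below the tube's middle; x points from touchpiece to cup, y along the tube, z up. It lies level on the cork floor, cup away from the lip.
- key_cup (a point): Centre of the underside of the key's pad cup, 34 mm along x from the key's origin.
- key_tube (a point): Middle of the key's hinge tube, 8 mm above the key's origin.
- key_touch (a point): Where to take the key: middle of the touchpiece's flat-sided part, at -29 mm along x and 7 mm above the plane of the pad's underside; there it is 13 mm wide (along y), 22 mm long and 6 mm thick (from 4 to 10 mm above that plane).
- rack: Mahogany corner rack, fixed to the bench, 290 x 210 mm, with three places side by side 52 mm apart, each a pair of cork-lined V cradles holding a blackwood joint along x. Origin: centre of its underside; x away from the robot, y towards the gate. Its highest parts are the gate and the two gate posts' ball heads, 101 mm above the bench; the gate stands 99 mm from the origin along y.
- gate (a joint): Angle of the rack's small hinged brass gate, rad: 0 shut, growing as it swings outward about the upright post at the rack's far end; shut at the start and it must stay so (a few hundredths of a radian of play).
- gate_top (a point): Middle of the top bar of the brass gate, on its upper edge, 87 mm above the bench.
- bare_joint: The target: blackwood clarinet joint 236 mm long, 34 mm in diameter, lying in one of the rack's three places (which one varies), the only one with two empty nickel posts and a bare vent on top. Origin: on its axis at mid-length, 40 mm above the bench; x along its axis (away from the robot, towards its upper end), z up. Loose in its cradles.
- vent_top (a point): Centre of the top of the joint's vent, a nickel nipple 10 mm across and 4 mm high on top of the joint, 61 mm above the bench: the seat of the key's pad. On the joint at +60 mm along x and 21 mm above its axis. When the key is seated, point key_cup lies here and the key's x points along the joint's x.
- posts_mid (a point): Midpoint between the ball heads (6 mm in diameter) of the two empty posts, which stand 14.5 mm either side of the joint's centre line, 34 mm before the vent along x, 8 mm above the vent's top: where the middle of the key's hinge tube sits once fitted.
- keyed_joint: Bystander: blackwood joint like the target but with its speaker key already fitted on its posts; lies in another place of the rack. Its highest part is 73 mm above the bench.
- lower_joint: Bystander: blackwood joint 246 mm long with three round pad cups and a long rod; lies in another place of the rack.
- file: Bystander: round tone-hole file, 218 mm long, round beech handle 21 mm thick and thin round steel shank, lying on the bench. Origin: under the handle's front end.
- barrel: Bystander: clarinet barrel standing on end, blackwood with two nickel rings, 36 mm in diameter, 64 mm tall. Origin: centre of its underside.
- grease_pot: Bystander: small glass pot with a metal cap, 42 mm in diameter, 34 mm tall. Origin: centre of its underside.
- bell: Bystander: blackwood clarinet bell standing on its wide mouth, 82 mm across at the foot, 104 mm tall. Origin: centre of its underside.
- driver: Bystander: screwdriver 150 mm long, lying on the bench.
There are look-alikes about, which are no part of the job. What is shaped like the tin but blue or pink is not meant.

How it is judged (in metres and radians):
On the way, in this order (a step that is already met when the one before it is completed fails the run):
1. the lid is raised by the slick's blade, not by the fingers (value of joint tin_lid above 0.2 rad and contact force between slick and tin above 0.1 N and contact force between the fingers and tin below 0.3 N), for 0.1 s.
2. the lid stands upright or further (value of joint tin_lid above 1.4 rad), for 0.1 s.
3. the slick lies on the bench, released (height (world z) of slick below 0.01 m and angle between slick's own x axis and vertical above 1.45 rad and contact force between the fingers and slick below 0.05 N and linear speed of slick below 0.03 m/s), for 0.2 s.
4. the key is out of the tin, held by the fingers higher than the gate (height (world z) of speaker_key above 0.095 m and contact force between the fingers and speaker_key above 0.5 N), for 0.1 s.
At the end, for the whole second after the job is handed in: Key held still and level (0.15 rad), 5-16 mm above its seat, cup within 5 mm sideways of the vent, tube within 6 mm of the posts' midpoint, within 0.15 rad of the joint's line, touching no joint or rack; lid open past 1.3 rad, slick flat on the bench, gate under 0.1 rad, joint not moved 4 mm (horizontal distance between key_cup and vent_top below 0.005 m and horizontal distance between key_tube and posts_mid below 0.006 m and angle between the x axis of speaker_key and the x axis of bare_joint, either way round below 0.15 rad and angle between speaker_key's own z axis and vertical below 0.15 rad and z of key_cup in the frame of vent_top between 0.005 and 0.016 m and contact force between the fingers and speaker_key above 0.5 N and contact force between speaker_key and bare_joint below 0.05 N and contact force between speaker_key and rack below 0.05 N and contact force between speaker_key and keyed_joint below 0.05 N and contact force between speaker_key and lower_joint below 0.05 N and linear speed of speaker_key below 0.02 m/s and value of joint tin_lid above 1.3 rad and height (world z) of slick below 0.01 m and angle between slick's own x axis and vertical above 1.45 rad and value of joint gate below 0.1 rad and distance of bare_joint from where it was at the start of the episode below 0.004 m); the arm keeps its last pose, push and grip.
It fails at once if the key knocks the joint it is offered to, the rack or its gate (contact force between speaker_key and bare_joint above 1 N or contact force between speaker_key and rack above 1 N).
It fails at once if the robot knocks the rack or its gate (contact force between any of the arm, the fingers and rack above 2 N).
It fails at once if a bystander is disturbed (distance of any of keyed_joint, lower_joint from where it was at the start of the episode above 0.01 m or distance of any of file, barrel, grease_pot, bell, driver from where it was at the start of the episode above 0.02 m).
It fails at once if the gate is opened or the target joint is shifted (value of joint gate above 0.12 rad or distance of bare_joint from where it was at the start of the episode above 0.006 m).
It fails at once if the slick or the key is dropped from a height ((height (world z) of slick above 0.03 m and contact force between slick and anything else below 0.005 N) or (height (world z) of speaker_key above 0.03 m and contact force between speaker_key and anything else below 0.005 N)).
It also fails if it takes over 67 s, if anything falls off the work surface, if the arm or the gripper's body presses on something with over 40 N, if the wrist force passes 120 N, or if a joint passes its speed limit or range.

## Working session

There is one attempt and no reset: what is moved stays moved. The work goes in short steps, Python scripts to look and compute and a tool call to move; the robot and the scene stay as the last step left them, time stands still between calls to the robot, and variables do not carry over. Pictures are saved under pics/ and viewed, about 8 in all and at most 12, crops included, and the job is handed in when it is done.

Besides the shell and the picture viewer there is one more tool, called after "Emit:" by a JSON object that holds its "fn" and its "kwargs". step_arm: Moves the arm, as the interface text tells. Its arguments: {"type":"object","properties":{"plan":{"type":"array"},"grip_force":{"type":"number"}},"required":["plan"]}

```bash
mkdir -p pics; cat > h.py <<'E'
import numpy as np, cv2
from bench import monitor, optics, manip, nets
def snap(cam,name=None):
    im=optics.get_image(cam)
    if name: cv2.imwrite('pics/'+name,cv2.cvtColor(im,cv2.COLOR_RGB2BGR))
    return im
def ray(cam,u,v,P=None):
    P=P or optics.camera_params(cam);K=np.array(P['camera_matrix']);R=np.array(P['rotation']);o=np.array(P['origin'])
    x=(u-K[0,2])/K[0,0];y=(v-K[1,2])/K[1,1]
    if cam=='wrist':
        r=np.hypot(x,y);s=np.sinc(r/np.pi);d=np.array([x*s,y*s,np.cos(r)])
    else: d=np.array([x,y,1.])
    d=R@d; return o,d/np.linalg.norm(d)
def at(cam,u,v,z,P=None):
    o,d=ray(cam,u,v,P); return o+d*(z-o[2])/d[2]
def proj(cam,X,P=None):
    P=P or optics.camera_params(cam);K=np.array(P['camera_matrix'])
    c=np.array(P['rotation']).T@(np.array(X)-np.array(P['origin']))
    if cam=='wrist':
        r=np.hypot(c[0],c[1]);t=np.arctan2(r,c[2]);c=np.array([c[0]/r*t,c[1]/r*t,1])
    else: c=c/c[2]
    return K[0,0]*c[0]+K[0,2],K[1,1]*c[1]+K[1,2]
E
python3 - <<'E'
from h import *
a=snap('top','top0.png');b=snap('scene','scene0.png')
for c in ('top','scene'):
    P=optics.camera_params(c);print(c,np.round(P['camera_matrix'],1).tolist(),np.round(P['origin'],3),np.round(P['rotation'],3).tolist())
    for t in ['tin','slick','bare_joint','keyed_joint','lower_joint','rack','gate','file','driver','bell','barrel','grease_pot']:
        try: print(t,[(np.round(d['box']).astype(int).tolist(),round(d['conf'],2)) for d in nets.spot_in(t,c)])
        except Exception as e: print(t,e)
print(monitor.get_state())
E
```

```text
top [[396.5, 0.0, 323.8], [0.0, 396.5, 197.9], [0.0, 0.0, 1.0]] [ 0.277 -0.026  1.331] [[-0.053, -0.978, 0.204], [-0.999, 0.051, -0.016], [0.006, -0.205, -0.979]]
tin [([237, 202, 42, 45], 0.87), ([203, 277, 48, 48], 0.86), ([378, 275, 46, 52], 0.77), ([238, 205, 42, 44], 0.48)]
slick [([297, 212, 24, 46], 0.57), ([238, 204, 42, 48], 0.33)]
bare_joint [([382, 191, 14, 77], 0.87), ([243, 140, 15, 17], 0.39)]
keyed_joint [([398, 189, 19, 77], 0.91)]
lower_joint [([354, 192, 8, 74], 0.29)]
rack [([385, 191, 76, 92], 0.7)]
gate [([357, 199, 9, 58], 0.67)]
file [([312, 153, 34, 3], 0.74), ([387, 193, 17, 77], 0.27)]
driver [([185, 218, 21, 26], 0.6)]
bell [([457, 180, 32, 27], 0.86)]
barrel [([244, 138, 13, 21], 0.63)]
grease_pot [([297, 212, 18, 49], 0.5), ([329, 220, 12, 12], 0.49)]
scene [[471.8, 0.0, 328.1], [0.0, 471.8, 195.8], [0.0, 0.0, 1.0]] [1.41  0.187 0.925] [[-0.237, 0.651, -0.722], [0.972, 0.158, -0.176], [-0.001, -0.743, -0.67]]
tin [([294, 159, 46, 37], 0.81), ([481, 190, 54, 48], 0.8), ([428, 238, 54, 52], 0.79), ([267, 209, 40, 70], 0.34)]
slick [([358, 225, 9, 50], 0.85)
[... 614 characters left out ...]
e+00,  7.64134962e+01,
       -6.85093548e-04,  8.12577893e+01]), 'qd': array([-0.03272163,  0.05814315,  0.0208614 ,  0.03900587,  0.00716319,
        0.02840783]), 'joint_efforts': array([-1.40240580e-03, -5.55401087e+01,  3.44733202e+01,  1.39558328e-03,
       -1.02611950e-04,  1.29283328e-05]), 'ee_pos': array([0.19572795, 0.51400211, 0.24228275]), 'eef_rot': array([[-9.34536509e-01,  3.55867269e-01,  2.81533824e-05],
       [ 3.55867269e-01,  9.34536509e-01,  2.53655429e-05],
       [-1.72835972e-05,  3.37238932e-05, -9.99999999e-01]]), 'ft_force': array([-1.53982413,  0.62035995,  0.1009774 ]), 'ft_torque': array([-0.02979613,  0.01296923, -0.04397055]), 'opening': 0.9999981508599372}
```

View pics/top0.png

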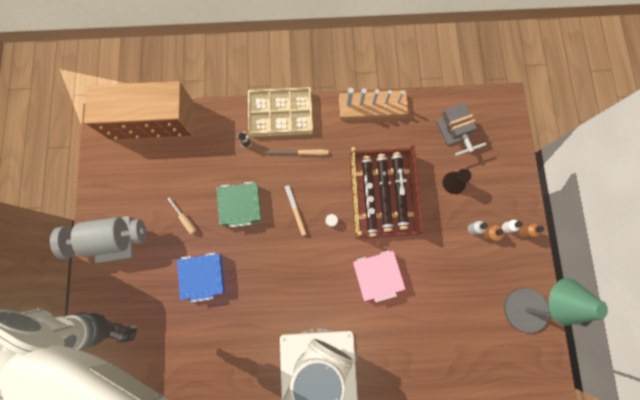

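View pics/scene0.png

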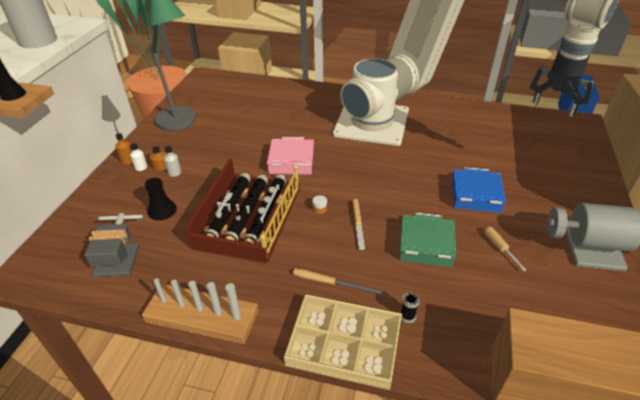

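```bash
python3 - <<'E'
import cv2,numpy as np
t=cv2.imread('pics/top0.png');s=cv2.imread('pics/scene0.png')
f=lambda i,x0,y0,w,h,W,H:cv2.resize(i[y0:y0+h,x0:x0+w],(W,H),interpolation=cv2.INTER_CUBIC)
a=np.hstack([f(t,208,170,110,82,400,298),f(t,340,140,90,67*1+0,400,298)])
b=np.hstack([f(s,340,180,130,97,400,298),f(s,185,155,130,97,400,298)])
cv2.imwrite('pics/crop1.png',np.vstack([a,b]))
E
```

```text
(no output)
```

View pics/crop1.png

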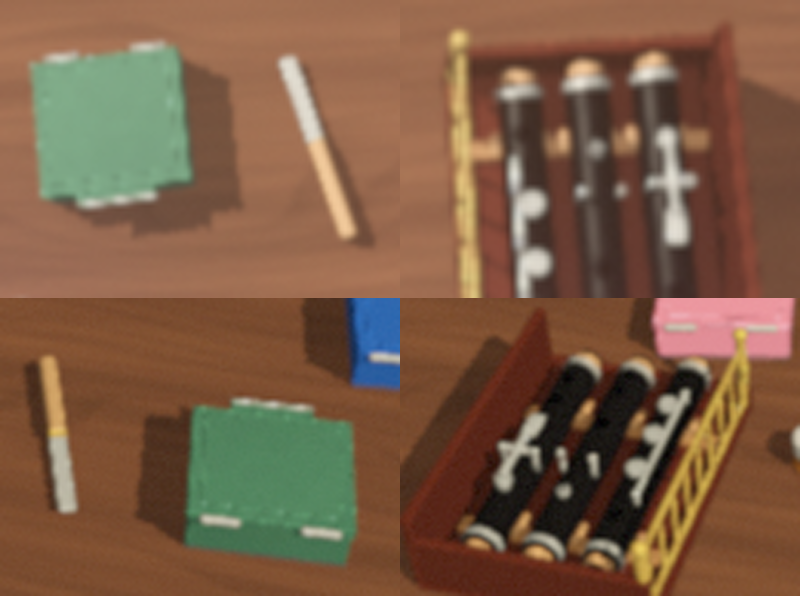

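```bash
python3 - <<'E'
from h import *
k=110/400
T=lambda x,y,z:at('top',208+x*k,170+y*k,z)
for n,x,y,z in [('tip',290,58,.011),('junc',316,138,.02),('end',348,237,.02),('lidTL',32,62,.0435),('TR',179,46,.0435),('BR',191,183,.0435),('BL',42,200,.0435),('lipL',78,206,.0415),('lipR',157,196,.0415)]:
    print(n,np.round(T(x,y,z),4))
S=lambda x,y,z:at('scene',340+x*130/400,180+y*97/298,z)
y0=298
for n,x,y,z in [('tip',68,512-y0,.011),('junc',55,434-y0,.02),('end',48,356-y0,.02)]: print('s',n,np.round(S(x,y,z),4))
k2=90/400
R=lambda x,y,z:at('top',340+x*k2,140+y*67/298,z)
for n,x,y,z in [('vent',597,148,.061),('postL',580,190,.069),('postR',621,189,.069)]: print(n,np.round(R(x,y,z),4))
E
```

```text
tip [0.5997 0.0729 0.011 ]
junc [0.5204 0.0509 0.02  ]
end [0.4273 0.0254 0.02  ]
lidTL [0.6003 0.3064 0.0435]
TR [0.6084 0.1718 0.0435]
BR [0.4807 0.1635 0.0435]
BL [0.4723 0.2973 0.0435]
lipL [0.4655 0.2655 0.0415]
lipR [0.4708 0.1946 0.0415]
s tip [0.6054 0.0805 0.011 ]
s junc [0.5271 0.0538 0.02  ]
s end [0.4293 0.0282 0.02  ]
vent [ 0.5986 -0.5509  0.061 ]
postL [ 0.5653 -0.5308  0.069 ]
postR [ 0.5645 -0.5612  0.069 ]
```

Emit:
{"fn": "step_arm", "kwargs": {"plan": [[[2.1,-4,0.6],[0,0,4],-1],[[4.2,-8,1.2],[0,0,8],-1],[[6.3,-12,1.8],[0,0,12],-1],[[8.4,-16,2.4],[0,0,16],-1],[[10.5,-20,3],[0,0,20],-1],[[12.6,-24,3.6],[0,0,24],-1],[[14.7,-28,4.2],[0,0,28],-1],[[16.8,-32,4.8],[0,0,32],-1],[[18.9,-36,5.4],[0,0,36],-1],[[20.4,-39.4,6],[0,0,36],-1]]}}

```text
time: 2.3
ee_pos: [0.4005, 0.1179, 0.3027]
eef_rot: [[-0.965, -0.263, 0.001], [-0.263, 0.965, -0.0], [-0.001, -0.0, -1.0]]
ft_force: [1.2, 1.2, 1.0]
opening: 0.997
```

```bash
python3 - <<'E'
from h import *
s=monitor.get_state();P=optics.camera_params('wrist')
snap('wrist','w1.png')
print(s['time'],s['ee_pos'],np.round(s['qpos'],1));print(P)
for t in ['tin','slick']:
    for d in nets.silhouettes(t,'wrist'): print(t,np.round(d['box']),round(d['conf'],2))
for X in [(.6,.073,.011),(.5204,.0509,.02),(.6003,.3064,.0435),(.4655,.2655,.0415),(.4708,.1946,.0415)]: print(X,np.round(proj('wrist',X,P)))
import pickle;pickle.dump(P,open('P1.pkl','wb'))
E
```

```text
2.3 [0.40047536 0.11792988 0.30266086] [  4.9   1.   -6.7  82.3  -0.  -10.4]
{'camera_matrix': array([[309.70691629,   0.        , 316.01362661],
       [  0.        , 309.70691629, 202.22940091],
       [  0.        ,   0.        ,   1.        ]]), 'origin': array([0.32230654, 0.0964489 , 0.43437706]), 'rotation': array([[-2.62521983e-01,  9.14720249e-01,  3.07195498e-01],
       [ 9.64925829e-01,  2.49058499e-01,  8.29940214e-02],
       [-5.93337746e-04,  3.18208626e-01, -9.48020526e-01]])}
tin [369. 268. 108.  92.] 0.93
tin [127.  44.  85.  89.] 0.84
tin [ 13. 182.  24.  34.] 0.64
tin [489. 153. 100. 102.] 0.62
slick [253. 217.  16. 109.] 0.79
(0.6, 0.073, 0.011) [257. 273.]
(0.5204, 0.0509, 0.02) [251. 228.]
(0.6003, 0.3064, 0.0435) [395. 314.]
(0.4655, 0.2655, 0.0415) [404. 236.]
(0.4708, 0.1946, 0.0415) [356. 228.]
```

View pics/w1.png

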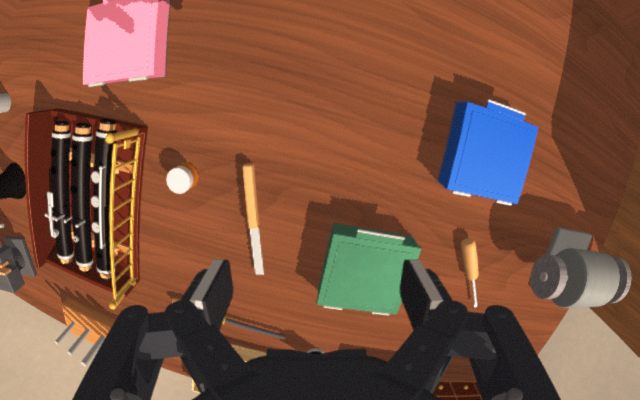

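```bash
python3 - <<'E'
from h import *
import pickle
P=pickle.load(open('P1.pkl','rb'))
im=cv2.imread('pics/w1.png')
c=im[155:325,220:430];cv2.imwrite('pics/crop2.png',cv2.resize(c,None,fx=3.8,fy=3.5,interpolation=cv2.INTER_CUBIC))
for n,u,v,z in [('end',249,166,.02),('junc',255,229,.02),('tip',259.5,274,.011),('lipR',357.5,231,.0415),('lipL',405,238,.0415),('lidFR',334,226,.0435),('lidFL',420,240,.0435),('lidBR',318,305,.0435)]: print(n,np.round(at('wrist',u,v,z,P),4))
top=np.array
for n,u,v,z in [('vent',384.3,173.3,.061),('postL',340+180*.225,140+190*67/298,.069),('postR',340+221*.225,140+189*67/298,.069)]: print(n,np.round(at('top',u,v,z),4))
E
```

```text
end [0.4299 0.0293 0.02  ]
junc [0.5205 0.0567 0.02  ]
tip [0.6014 0.0776 0.011 ]
lipR [0.4752 0.1977 0.0415]
lipL [0.4684 0.2687 0.0415]
lidFR [0.4757 0.1635 0.0435]
lidFL [0.4651 0.2916 0.0435]
lidBR [0.6117 0.1782 0.0435]
vent [ 0.614 -0.252  0.061]
postL [ 0.5806 -0.2354  0.069 ]
postR [ 0.5798 -0.2657  0.069 ]
```

View pics/crop2.png

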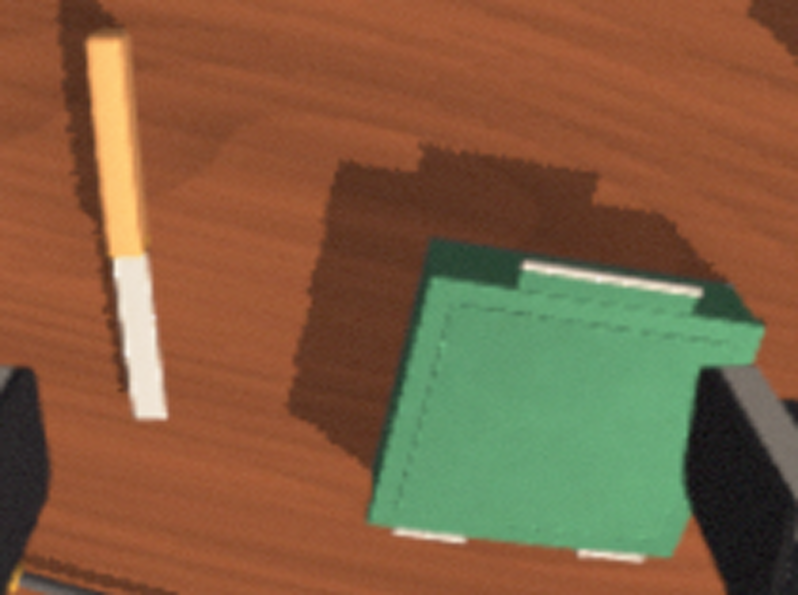

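Emit:
{"fn": "step_arm", "kwargs": {"plan": [[[2.5,-1.8,-4],[0,0,0],0],[[5,-3.6,-8],[0,0,0],0],[[7.5,-5.4,-12],[0,0,0],0],[[9.8,-7.1,-16],[0,0,0],0],[[9.8,-7.1,-20],[0,0,0],0],[[9.8,-7.1,-24],[0,0,0],0],[[9.8,-7.1,-26.5],[0,0,0],0],[[9.8,-7.1,-28],[0,0,0],0],[[9.8,-7.1,-28.8],[0,0,0],0],[[9.8,-7.1,-28.8],[0,0,0],0]], "grip_force": 60}}

```text
time: 3.45
ee_pos: [0.4979, 0.0482, 0.0138]
eef_rot: [[-0.966, -0.258, -0.001], [-0.258, 0.966, 0.0], [0.001, 0.001, -1.0]]
ft_force: [-0.6, 0.4, 0.4]
opening: 0.503
```

Emit:
{"fn": "step_arm", "kwargs": {"plan": [[[0,0,0],[0,0,0],1],[[0,0,0],[0,0,0],1],[[0,0,0],[0,0,0],1],[[0,0,0],[0,0,0],1],[[0,0,0],[0,0,0],1],[[0,0,0],[0,0,0],1],[[0,0,0],[0,0,0],1],[[0,0,0],[0,0,0],1],[[0,0,0],[0,0,0],1],[[0,0,0],[0,0,0],1]]}}

```text
time: 4.45
ee_pos: [0.4985, 0.0484, 0.0149]
eef_rot: [[-0.966, -0.258, 0.001], [-0.258, 0.966, 0.001], [-0.001, 0.0, -1.0]]
ft_force: [-1.2, 1.5, 6.5]
opening: 0.146
```

Emit:
{"fn": "step_arm", "kwargs": {"plan": [[[0,0,1.2],[0,0,0],1],[[-3,0,2.5],[0,0,-2],1],[[-7,0,2.5],[0,0,-4],1],[[-11,0.5,2.5],[0,0,-7],1],[[-14,3,2.4],[0,0,-10],1],[[-15.5,7,2.4],[0,0,-10.9],1],[[-15.5,11,2.3],[0,0,-10.9],1],[[-15.5,15,2.3],[0,0,-10.9],1],[[-15.5,17.5,2.3],[0,0,-10.9],1],[[-15.5,17.5,2.3],[0,0,-10.9],1]]}}

```text
time: 5.45
ee_pos: [0.3439, 0.226, 0.0384]
eef_rot: [[-0.997, -0.074, 0.003], [-0.074, 0.997, 0.002], [-0.003, 0.002, -1.0]]
ft_force: [0.2, -0.1, -1.4]
opening: 0.148
```

```bash
python3 - <<'E'
from h import *
s=monitor.get_state();P=optics.camera_params('wrist')
im=snap('wrist')
print(s['time'],s['ee_pos'],np.round(s['eef_rot'],3).tolist(),s['ft_force'])
bgr=cv2.cvtColor(im,cv2.COLOR_RGB2BGR)
cv2.imwrite('pics/w2.png',cv2.resize(bgr[150:350,220:440],None,fx=3,fy=3,interpolation=cv2.INTER_CUBIC))
for X in [(.470,.232,.0405),(.45,.2306,.033)]: print(np.round(proj('wrist',X,P),1))
import pickle;pickle.dump(P,open('P2.pkl','wb'))
E
```

```text
5.45 [0.34385583 0.22595321 0.03842035] [[-0.997, -0.074, 0.003], [-0.074, 0.997, 0.002], [-0.003, 0.002, -1.0]] [ 0.23649485 -0.05070353 -1.4080757 ]
[311.7 415. ]
[311.6 392.4]
```

View pics/w2.png

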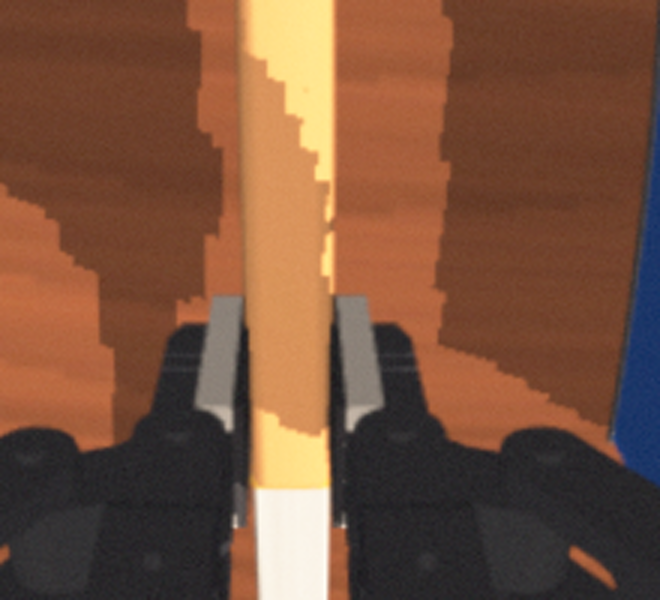

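```bash
python3 - <<'E'
from h import *
import pickle
P=pickle.load(open('P2.pkl','rb'))
print('junc',at('wrist',316.7,312.7,.0437,P))
a=snap('top');b=snap('scene')
c=lambda i,x,y,w,h:cv2.resize(cv2.cvtColor(i[y:y+h,x:x+w],cv2.COLOR_RGB2BGR),(400,400),interpolation=cv2.INTER_CUBIC)
for cam in('top','scene'):
  for X in [(.470,.232,.0405),(.45,.2336,.033),(.365,.228,.033)]: print(cam,np.round(proj(cam,X),1))
cv2.imwrite('pics/c3.png',np.hstack([c(a,200,180,80,80),c(b,390,160,80,80)]))
E
```

```text
junc [0.36511393 0.22776216 0.0437    ]
top [239.8 224.8]
top [239.8 231.2]
top [241.8 257.2]
scene [427.7 215.3]
scene [428.5 212.4]
scene [429.  191.9]
```

View pics/c3.png

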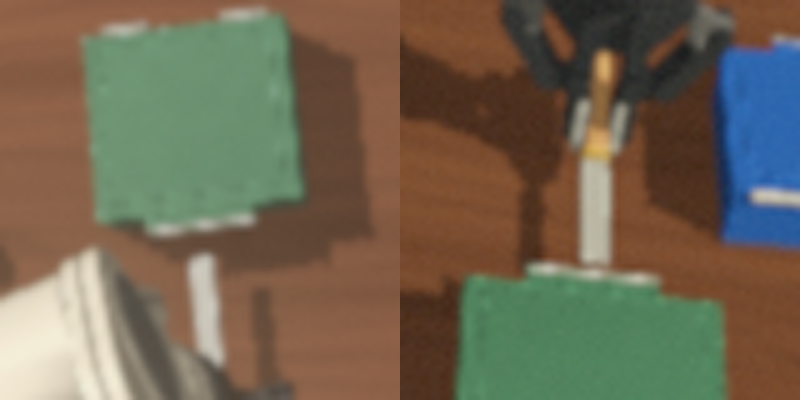

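Emit:
{"fn": "step_arm", "kwargs": {"plan": [[[1,0.05,0],[0,0,0],1],[[2,0.1,0],[0,0,0],1],[[2.8,0.15,0],[0,0,0],1],[[2.8,0.15,0.5],[0,0,0],1],[[2.8,0.15,1.1],[0,0,0],1],[[2.85,0.15,1.9],[0,0,0],1],[[3.05,0.2,3.15],[0,0,0],1],[[3.4,0.2,4.4],[0,0,0],1],[[3.8,0.25,5.6],[0,0,0],1],[[4.4,0.3,6.8],[0,0,0],1]]}}

```text
time: 6.6
ee_pos: [0.3866, 0.226, 0.1071]
eef_rot: [[-0.997, -0.072, 0.0], [-0.072, 0.997, 0.0], [-0.0, 0.0, -1.0]]
ft_force: [-0.7, -0.4, -2.3]
opening: 0.146
```

```bash
python3 - <<'E'
from h import *
s=monitor.get_state();print(s['time'],s['ee_pos'],s['ft_force'],s['ft_torque'])
a=snap('top');b=snap('scene')
c=lambda i,x,y,w,h:cv2.resize(cv2.cvtColor(i[y:y+h,x:x+w],cv2.COLOR_RGB2BGR),(400,400),interpolation=cv2.INTER_CUBIC)
cv2.imwrite('pics/c4.png',np.hstack([c(a,200,180,80,80),c(b,380,150,100,100)]))
E
```

```text
6.6 [0.38657372 0.22602171 0.10705888] [-0.67844533 -0.39615242 -2.26266755] [-0.07593801  0.22538608 -0.04987471]
```

View pics/c4.png

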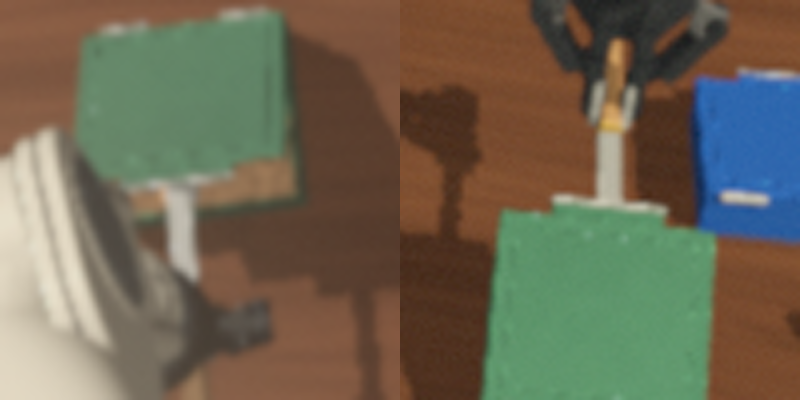

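Emit:
{"fn": "step_arm", "kwargs": {"plan": [[[1.05,0.05,1.6],[0,0,0],1],[[2.35,0.15,3.05],[0,0,0],1],[[3.8,0.3,4.3],[0,0,0],1],[[5.45,0.4,5.3],[0,0,0],1],[[7.25,0.55,6],[0,0,0],1],[[9.1,0.65,6.4],[0,0,0],1],[[11.0,0.8,6.5],[0,0,0],1],[[12.4,0.9,6.4],[0,0,0],1],[[13.2,0.95,6.3],[0,0,0],1],[[13.2,0.95,6.3],[0,0,0],1]]}}

```text
time: 7.7
ee_pos: [0.5205, 0.2359, 0.17]
eef_rot: [[-0.997, -0.071, 0.003], [-0.071, 0.997, 0.001], [-0.003, 0.001, -1.0]]
ft_force: [-1.0, 0.7, -1.3]
opening: 0.145
```

```bash
python3 - <<'E'
from h import *
s=monitor.get_state();print(s['time'],s['ee_pos'],s['ft_force'],s['ft_torque'])
a=snap('top');b=snap('scene')
c=lambda i,x,y,w,h:cv2.resize(cv2.cvtColor(i[y:y+h,x:x+w],cv2.COLOR_RGB2BGR),(400,400),interpolation=cv2.INTER_CUBIC)
cv2.imwrite('pics/c5.png',np.hstack([c(a,190,150,100,100),c(b,370,150,120,120)]))
E
```

```text
7.7 [0.52046618 0.23592207 0.16997384] [-0.98214793  0.65298752 -1.32776766] [0.06758767 0.03172945 0.03249767]
```

View pics/c5.png

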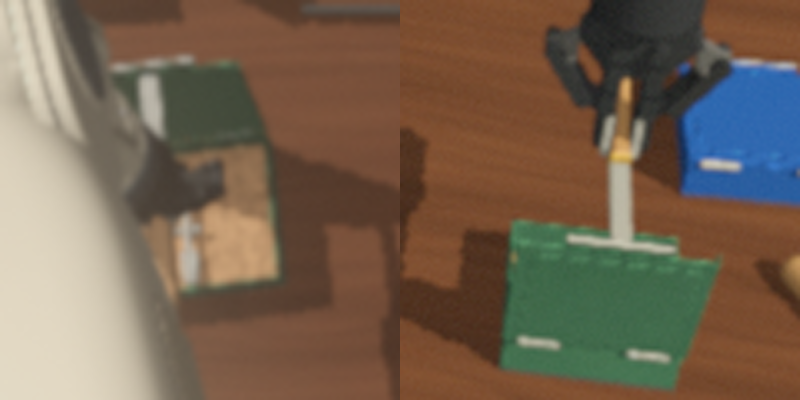

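Emit:
{"fn": "step_arm", "kwargs": {"plan": [[[-4,-0.3,0],[0,0,0],1],[[-7,-2,-1],[0,0,0],1],[[-7,-6,-3],[0,0,2],1],[[-6.5,-10,-5],[0,0,4],1],[[-5.5,-14,-7.5],[0,0,7],1],[[-3.5,-18,-10],[0,0,10],1],[[-2.2,-18.75,-12],[0,0,10.9],1],[[-2.2,-18.75,-14],[0,0,10.9],1],[[-2.2,-18.75,-15],[0,0,10.9],1],[[-2.2,-18.75,-15.2],[0,0,10.9],1]]}}

```text
time: 8.8
ee_pos: [0.4963, 0.0487, 0.0177]
eef_rot: [[-0.966, -0.259, 0.0], [-0.259, 0.966, 0.002], [-0.001, 0.002, -1.0]]
ft_force: [-0.1, -0.1, 0.2]
opening: 0.15
```

Emit:
{"fn": "step_arm", "kwargs": {"plan": [[[0,0,-0.1],[0,0,0],1],[[0,0,-0.3],[0,0,0],1],[[0,0,-0.4],[0,0,0],1],[[0,0,-0.4],[0,0,0],0.4],[[0,0,-0.3],[0,0,0],0.2],[[0,0,-0.3],[0,0,0],0.2],[[0,0,-0.3],[0,0,0],0],[[0,0,-0.3],[0,0,0],0],[[0,0,1],[0,0,0],0],[[0,0,3],[0,0,0],0]]}}

```text
time: 9.8
ee_pos: [0.4955, 0.0487, 0.0471]
eef_rot: [[-0.966, -0.259, -0.002], [-0.259, 0.966, 0.002], [0.002, 0.002, -1.0]]
ft_force: [0.2, -0.5, -0.2]
opening: 0.501
```

Emit:
{"fn": "step_arm", "kwargs": {"plan": [[[0,0,4],[0,0,0],0],[[-2,2,8],[0,0,-2],0],[[-4,5,12],[0,0,-4],0],[[-6,8,15],[0,0,-6],0],[[-8,11,18],[0,0,-8],0],[[-9,14,20],[0,0,-10],0],[[-10,16,20],[0,0,-10.9],0],[[-10,17.6,20],[0,0,-10.9],0],[[-10,17.6,20],[0,0,-10.9],0],[[-10,17.6,20],[0,0,-10.9],0]]}}

```text
time: 10.8
ee_pos: [0.3953, 0.2247, 0.2469]
eef_rot: [[-0.997, -0.073, -0.002], [-0.073, 0.997, 0.002], [0.002, 0.002, -1.0]]
ft_force: [-0.4, 0.4, 0.4]
opening: 0.497
```

```bash
python3 - <<'E'
from h import *
import pickle
s=monitor.get_state();P=optics.camera_params('wrist');im=snap('wrist')
pickle.dump(P,open('P3.pkl','wb'))
print(s['time'],s['ee_pos'],s['ft_force'])
for d in nets.silhouettes('speaker_key','wrist'):
    print(np.round(d['box'],1),round(d['conf'],2))
cv2.imwrite('pics/w3full.png',cv2.cvtColor(im,cv2.COLOR_RGB2BGR))
u,v=map(int,proj('wrist',(.53,.235,.006),P)); print(u,v)
x0,y0=max(u-70,0),max(v-65,0);print(x0,y0)
cv2.imwrite('pics/w3.png',cv2.resize(cv2.cvtColor(im[y0:y0+130,x0:x0+140],cv2.COLOR_RGB2BGR),None,fx=4.5,fy=4.5,interpolation=cv2.INTER_CUBIC))
E
```

```text
10.8 [0.3953357  0.22465561 0.24685045] [-0.37802631  0.43832014  0.38922381]
[325.7 272.1  14.8  50. ] 0.65
[ 25.1 244.7  45.  134.8] 0.5
316 265
246 200
```

View pics/w3.png

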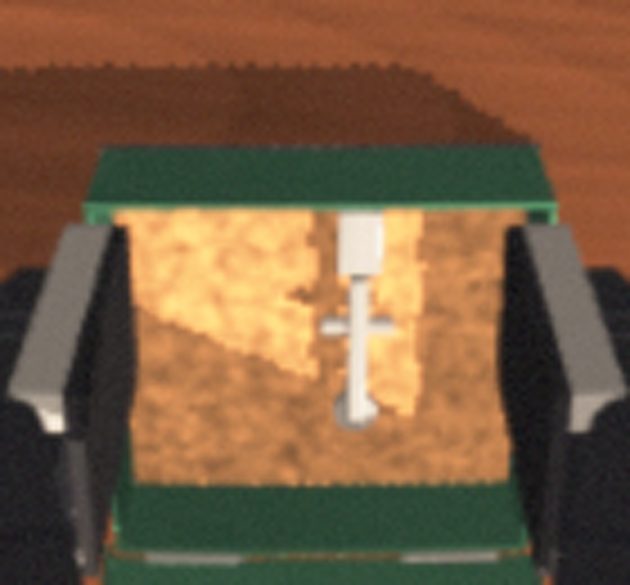

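```bash
python3 - <<'E'
from h import *
import pickle
P=pickle.load(open('P3.pkl','rb'))
f=lambda x,y,z:at('wrist',246+x/4.5,200+y/4.5,z,P)
t=f(358,326,.0155);tl=f(323,327,.0135);tr=f(394,326,.0135);c=f(356,411,.012);e=f(360,276,.0155);g=f(360,214,.0155)
for n,p in zip(['tube','tL','tR','cup','touchend','touchfront','wallin'],[t,tl,tr,c,e,g,f(330,208,.04)]): print(n,np.round(p,4))
print('yaw',np.degrees(np.arctan2(*(c-e)[[1,0]])),'tubeyaw',np.degrees(np.arctan2(-(tr-tl)[0]*1,(tr-tl)[1])))
d=(c-e)[:2];d/=np.linalg.norm(d);print('touch',t[:2]-.029*d, c[:2]-.063*d)
E
```

```text
tube [0.5351 0.2481 0.0155]
tL [0.5374 0.2376 0.0135]
tR [0.5356 0.2592 0.0135]
cup [0.5691 0.2505 0.012 ]
touchend [0.5176 0.2471 0.0155]
touchfront [0.4969 0.2454 0.0155]
wallin [0.4833 0.2353 0.04  ]
yaw 3.702279767344374 tubeyaw 4.725337694411392
touch [0.50612289 0.24618678] [0.50618266 0.24641272]
```

Emit:
{"fn": "step_arm", "kwargs": {"plan": [[[3,0.6,-2],[0,0,0],0],[[6,1.2,-5],[0,0,0],0],[[9,1.8,-8],[0,0,0],0],[[11.1,2.15,-11],[0,0,0],0],[[11.1,2.15,-14],[0,0,0],0],[[11.1,2.15,-17],[0,0,0],0],[[11.1,2.15,-20],[0,0,0],0],[[11.1,2.15,-21.6],[0,0,0],0],[[11.1,2.15,-22.6],[0,0,0],0],[[11.1,2.15,-22.6],[0,0,0],0]], "grip_force": 50}}

```text
time: 11.9
ee_pos: [0.5062, 0.2448, 0.0197]
eef_rot: [[-0.998, -0.07, -0.004], [-0.07, 0.998, 0.001], [0.004, 0.001, -1.0]]
ft_force: [0.6, 0.2, 0.5]
opening: 0.499
```

Emit:
{"fn": "step_arm", "kwargs": {"plan": [[[0,0,0],[0,0,0],0.6],[[0,0,0],[0,0,0],1],[[0,0,0],[0,0,0],1],[[0,0,0],[0,0,0],1],[[0,0,0],[0,0,0],1],[[0,0,0],[0,0,0],1],[[0,0,0],[0,0,0],1],[[0,0,0],[0,0,0],1],[[0,0,0],[0,0,0],1],[[0,0,0],[0,0,0],1]]}}

```text
time: 12.9
ee_pos: [0.5068, 0.2448, 0.0208]
eef_rot: [[-0.998, -0.07, -0.002], [-0.07, 0.998, 0.001], [0.002, 0.001, -1.0]]
ft_force: [-1.0, -1.5, 6.5]
opening: 0.13
```

Emit:
{"fn": "step_arm", "kwargs": {"plan": [[[0,0,0.5],[0,0,0],1],[[0,0,1.5],[0,0,0],1],[[0,0,3],[0,0,0],1],[[0,0,6],[0,0,0],1],[[0,0,9],[0,0,0],1],[[0,0,12],[0,0,0],1],[[-1,-1,16],[0,0,0],1],[[-3,-4,20],[0,0,0],1],[[-5,-7,24],[0,0,0],1],[[-6,-10,26],[0,0,0],1]]}}

```text
time: 13.9
ee_pos: [0.4457, 0.1445, 0.2841]
eef_rot: [[-0.997, -0.072, 0.001], [-0.072, 0.997, 0.002], [-0.001, 0.002, -1.0]]
ft_force: [0.7, -0.9, -0.5]
opening: 0.13
```

Emit:
{"fn": "step_arm", "kwargs": {"plan": [[[0,-3,0.5],[0,0,0],1],[[-0.5,-7,1],[0,0,0],1],[[-1,-11,1.5],[0,0,0],1],[[-1.5,-15,2],[0,0,0],1],[[-2,-19,2],[0,0,0],1],[[-2.5,-23,2],[0,0,0],1],[[-2.5,-27,2],[0,0,0],1],[[-2.5,-31,2],[0,0,0],1],[[-2.5,-34,2],[0,0,0],1],[[-2.5,-34.5,2],[0,0,0],1]]}}

```text
time: 14.9
ee_pos: [0.4204, -0.2031, 0.3044]
eef_rot: [[-0.998, -0.069, 0.001], [-0.069, 0.998, 0.001], [-0.001, 0.001, -1.0]]
ft_force: [-0.9, -0.1, -0.1]
opening: 0.126
```

```bash
python3 - <<'E'
from h import *
import pickle
s=monitor.get_state();P=optics.camera_params('wrist');im=snap('wrist')
pickle.dump(P,open('P4.pkl','wb'))
print(s['time'],s['ee_pos'],np.round(s['eef_rot'],3).tolist(),s['ft_force'],s['opening'])
for t in ('bare_joint','keyed_joint','lower_joint'):
    for d in nets.spot_in(t,'wrist'): print(t,np.round(d['box'],1),round(d['conf'],2))
cv2.imwrite('pics/w4full.png',cv2.cvtColor(im,cv2.COLOR_RGB2BGR))
u,v=map(int,proj('wrist',(.59,-.25,.06),P)); x0,y0=u-60,v-50;print(u,v,x0,y0)
a=cv2.resize(cv2.cvtColor(im[y0:y0+100,x0:x0+120],cv2.COLOR_RGB2BGR),(600,500),interpolation=cv2.INTER_CUBIC)
cv2.imwrite('pics/w4.png',a)
E
```

```text
14.9 [ 0.42035167 -0.20310582  0.30435373] [[-0.998, -0.069, 0.001], [-0.069, 0.998, 0.001], [-0.001, 0.001, -1.0]] [-0.87125176 -0.05021731 -0.08190361] 0.12643441303948658
bare_joint [279.5 225.4  32.4 133.1] 0.89
bare_joint [315.1 292.1  24.7 122.7] 0.25
keyed_joint [239.7 231.4  29.2 138.4] 0.83
lower_joint [316.8 240.3  29.3 176.1] 0.86
275 281 215 231
```

View pics/w4.png

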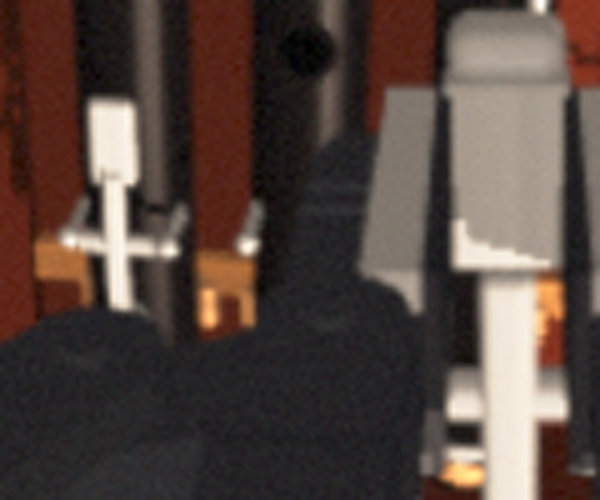

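Emit:
{"fn": "step_arm", "kwargs": {"plan": [[[2,-1,0],[0,0,0],1],[[4,-2,0],[0,0,0],1],[[6,-3,0],[0,0,0],1],[[8,-4,0],[0,0,0],1],[[10,-4.5,0],[0,0,0],1],[[11,-4.5,0],[0,0,0],1],[[11,-4.5,0],[0,0,0],1],[[11,-4.5,0],[0,0,0],1],[[11,-4.5,0],[0,0,0],1],[[11,-4.5,0],[0,0,0],1]]}}

```text
time: 16.1
ee_pos: [0.5299, -0.2444, 0.3051]
eef_rot: [[-0.997, -0.072, 0.001], [-0.072, 0.997, 0.002], [-0.001, 0.002, -1.0]]
ft_force: [0.2, 0.5, -0.9]
opening: 0.132
```

```bash
python3 - <<'E'
from h import *
import pickle
s=monitor.get_state();P=optics.camera_params('wrist');im=snap('wrist')
pickle.dump(P,open('P5.pkl','wb'))
print(s['time'],s['ee_pos'],np.round(s['eef_rot'],4).tolist(),s['ft_force'],s['opening'])
cv2.imwrite('pics/w5full.png',cv2.cvtColor(im,cv2.COLOR_RGB2BGR))
print(proj('wrist',(.614,-.252,.061),P),proj('wrist',(.58,-.25,.069),P))
x0,y0=240,100
a=cv2.resize(cv2.cvtColor(im[y0:y0+200,x0:x0+150],cv2.COLOR_RGB2BGR),(450,600),interpolation=cv2.INTER_CUBIC)
u,v=map(int,proj('wrist',(.597,-.25,.065),P));x0,y0=u-29,v-50;print(x0,y0)
b=cv2.resize(cv2.cvtColor(im[y0:y0+100,x0:x0+58],cv2.COLOR_RGB2BGR),(348,600),interpolation=cv2.INTER_CUBIC)
cv2.imwrite('pics/w5.png',np.hstack([a,b]))
E
```

```text
16.1 [ 0.52986541 -0.24436401  0.30507538] [[-0.9974, -0.072, 0.0014], [-0.072, 0.9974, 0.0017], [-0.0015, 0.0016, -1.0]] [ 0.21047466  0.53295657 -0.87964751] 0.13152863965246775
(np.float64(305.57046422002446), np.float64(229.46408563239203)) (np.float64(308.5712705887552), np.float64(207.4494820773803))
278 168
```

View pics/w5.png

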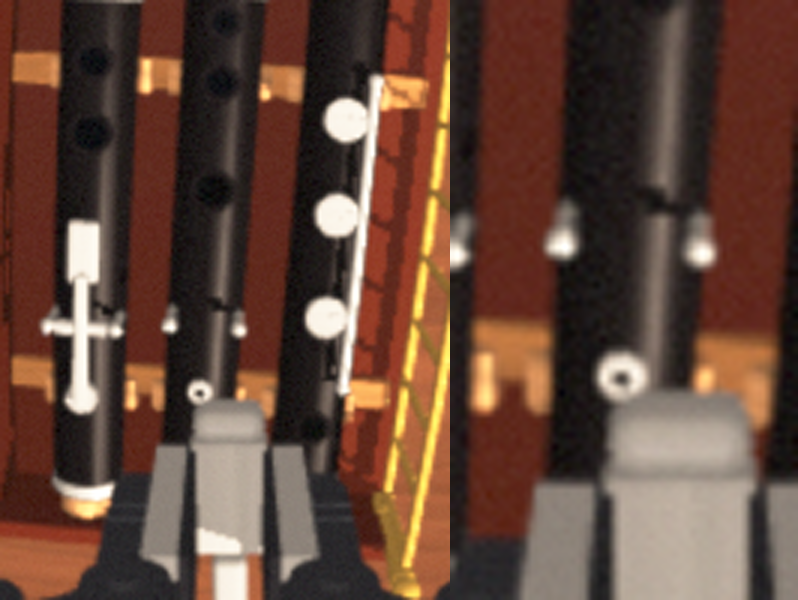

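```bash
python3 - <<'E'
from h import *
import pickle
P=pickle.load(open('P5.pkl','rb'))
v=at('wrist',306.5,230.8,.061,P);l=at('wrist',296.8,208.8,.069,P);r=at('wrist',320,210,.069,P);m=(l+r)/2
print(v,l,r,m);print('dist',np.hypot(*(v-m)[:2]),np.linalg.norm(l-r),'yaw v-m',np.degrees(np.arctan2(*(v-m)[[1,0]])),'yaw posts',np.degrees(np.arctan2((r-l)[0]*-1,(r-l)[1])) )
for n,u,vv,z in [('vent',384.3,173.3,.061),('pL',380.5,182.7,.069),('pR',389.7,182.5,.069)]: print('top',n,np.round(at('top',u,vv,z),4))
# joint axis from silhouette
optics.get_image('wrist')
im=cv2.cvtColor(cv2.imread('pics/w5full.png'),cv2.COLOR_BGR2RGB)
for d in nets.silhouettes('speaker_key','wrist'): 
    q=d['pixels'];ys,xs=np.nonzero(q);print('key',np.round(d['box'],1),round(d['conf'],2),[(y,round(xs[ys==y].mean(),1),(ys==y).sum()) for y in range(ys.min(),ys.max()+1,6)])
for d in nets.silhouettes('bare_joint','wrist')[:1]:
    q=d['pixels'];ys,xs=np.nonzero(q);a=[]
    for y in range(ys.min()+5,205,4):
        s=xs[ys==y]
        if len(s)>15: a+= [(at('wrist',s.min(),y,.040,P)+at('wrist',s.max()+1,y,.040,P))[:2]/2]
    a=np.array(a);k=np.polyfit(a[:,0],a[:,1],1);print('joint yaw',np.degrees(np.arctan(k[0])),np.polyval(k,[.58,.614]),a[[0,-1]])
E
```

```text
[ 0.61584213 -0.25065645  0.061     ] [ 0.58287403 -0.26472895  0.069     ] [ 0.58238573 -0.23537509  0.069     ] [ 0.58262988 -0.25005202  0.069     ]
dist 0.0332177517876886 0.029357922306554148 yaw v-m -1.042609581272882 yaw posts 0.9530289836953733
top vent [ 0.614 -0.252  0.061]
top pL [ 0.5807 -0.2354  0.069 ]
top pR [ 0.5798 -0.2656  0.069 ]
key [317.4 293.1  27.5 122.9] 0.91 [(233, np.float64(316.5), np.int64(18)), (239, np.float64(316.0), np.int64(25)), (245, np.float64(316.0), np.int64(25)), (251, np.float64(316.5), np.int64(20)), (257, np.float64(316.5), np.int64(20)), (263, np.float64(316.0), np.int64(21)), (269, np.float64(316.0), np.int64(21)), (275, np.float64(316.0), np.int64(21)), (281, np.float64(316.5), np.int64(20)), (287, np.float64(316.0), np.int64(11)), (293, np.float64(316.0), np.int64(11)), (299, np.float64(316.0), np.int64(11)), (305, np.float64(317.0), np.int64(19)), (311, np.float64(316.5), np.int64(22)), (317, np.float64(316.0), np.int64(9)), (323, np.float64(316.0), np.int64(9)), (329, np.float64(316.5), np.int64(10)), (335, np.float64(316.5), np.int64(10)), (341, np.float64(316.5), np.int64(20)), (347, np.float64(316.5), np.int64(22))]
key [589.8 253.9  82.   58.9] 0.23 [(229, np.float64(594.5), np.int64(4)), (235, np.float64(576.0), np.int64(53)), (241, np.float64(581.5), np.int64(54)), (247, np.float64(587.0), np.int64(55)), (253, np.float64(592.0), np.int64(55)), (259, np.float64(598.5), np.int64(54)), (265, np.float64(603.5), np.int64(56)), (271, np.float64(603.0), np.int64(45)), (277, np.float64(605.0), np.int64(39)), (283, np.float64(605.0), np.int64(1))]
joint yaw 0.42872107225205175 [-0.25033765 -0.25008324] [[ 0.42630519 -0.25160747]
 [ 0.58539607 -0.25039403]]
```

```bash
python3 - <<'E'
from h import *
from scipy.optimize import least_squares
s=monitor.get_state();P=optics.camera_params('wrist');optics.get_image('wrist')
d=nets.silhouettes('speaker_key','wrist')[0]['pixels'][:,:345+20];w=d.sum(1)
print([(y,int(w[y]),round(float(np.nonzero(d[y])[0].mean()),1)) for y in range(228,360) if w[y] and (y<242 or y>278)])
p=s['ee_pos'];R=s['eef_rot'];print(p)
for dx in (-.045,-.018,.029-.003+0,0.029):pass
def K(q,x,z): # key local (x from origin, z) with offset ox along -toolx, base dz below TCP, pitch a (nose up +)
    ox,dz,a=q; xx=x+.029; zz=z-.007
    f=-R[:,0]*1; up=-R[:,2]
    return p+f*(ox+xx*np.cos(a)-zz*np.sin(a))+up*(dz+.007+xx*np.sin(a)+zz*np.cos(a))
for x,z,n in [(-.045,.010,'touch end'),(-.018,.010,'flat end'),(0,.011,'tube top'),(-.003,.008,'tube rear'),(.003,.008,'tube front'),(.034,.006,'cup'),(.041,.002,'cup front low'),(.041,.006,'cup front')]:
    print(n,np.round(proj('wrist',K((0,-.0153,0),x,z),P),1))
E
```

```text
[(233, 18, 316.5), (234, 20, 316.5), (235, 22, 316.5), (236, 23, 316.0), (237, 23, 316.0), (238, 25, 316.0), (239, 25, 316.0), (240, 25, 316.0), (241, 25, 316.0), (279, 21, 316.0), (280, 21, 316.0), (281, 21, 316.0), (282, 21, 316.0), (283, 19, 316.0), (284, 10, 316.5), (285, 10, 316.5), (286, 12, 316.5), (287, 12, 316.5), (288, 12, 316.5), (289, 11, 316.0), (290, 11, 316.0), (291, 11, 316.0), (292, 11, 316.0), (293, 11, 316.0), (294, 11, 316.0), (295, 11, 316.0), (296, 11, 316.0), (297, 11, 316.0), (298, 11, 316.0), (299, 11, 316.0), (300, 11, 316.0), (301, 11, 316.0), (302, 11, 316.0), (303, 11, 316.0), (304, 12, 316.5), (305, 21, 316.0), (306, 23, 316.0), (307, 23, 316.0), (308, 23, 316.0), (309, 23, 316.0), (310, 23, 316.0), (311, 23, 316.0), (312, 23, 316.0), (313, 23, 316.0), (314, 11, 317.0), (315, 10, 316.5), (316, 10, 316.5), (317, 10, 316.5), (318, 10, 316.5), (319, 10, 316.5), (320, 10, 316.5), (321, 10, 316.5), (322, 10, 316.5), (323, 10, 316.5), (324, 10, 316.5), (325, 10, 316.5), (326, 10, 316.5), (327, 10, 316.5), (328, 10, 316.5), (329, 10, 316.5), (330, 10, 316.5), (331, 10, 316.5), (332, 10, 316.5), (333, 10, 316.5), (334, 10, 316.5), (335, 10, 316.5), (336, 10, 316.5), (337, 13, 316.0), (338, 16, 316.5), (339, 17, 316.0), (340, 19, 316.0), (341, 19, 316.0), (342, 20, 316.5), (343, 21, 316.0), (344, 22, 316.5), (345, 22, 316.5), (346, 22, 316.5), (347, 22, 316.5), (348, 22, 316.5), (349, 21, 316.0), (350, 21, 316.0), (351, 20, 316.5), (352, 18, 316.5), (353, 7, 316.0)]
[ 0.53022616 -0.24468188  0.30475252]
touch end [316.3 239.2]
flat end [316.3 285.2]
tube top [316.3 312.6]
tube rear [316.3 305.2]
tube front [316.3 313.4]
cup [316.3 348.5]
cup front low [316.3 351.5]
cup front [316.3 355.9]
```

Emit:
{"fn": "step_arm", "kwargs": {"plan": [[[1,-0.3,-2],[0,0,-1.5],1],[[2.25,-0.6,-5],[0,0,-3.7],1],[[2.25,-0.6,-8],[0,0,-3.7],1],[[2.25,-0.6,-11],[0,0,-3.7],1],[[2.25,-0.6,-14],[0,0,-3.7],1],[[2.25,-0.6,-16.5],[0,0,-3.7],1],[[2.25,-0.6,-18],[0,0,-3.7],1],[[2.25,-0.6,-19],[0,0,-3.7],1],[[2.25,-0.6,-19],[0,0,-3.7],1],[[2.25,-0.6,-19],[0,0,-3.7],1]]}}

```text
time: 17.4
ee_pos: [0.5531, -0.251, 0.1152]
eef_rot: [[-1.0, -0.007, 0.002], [-0.007, 1.0, 0.002], [-0.002, 0.002, -1.0]]
ft_force: [0.2, 0.4, 0.6]
opening: 0.127
```

```bash
python3 - <<'E'
from h import *
s=monitor.get_state();P=optics.camera_params('wrist');im=optics.get_image('wrist')
print(s['time'],s['ee_pos'],np.round(s['eef_rot'],4).tolist(),s['ft_force'])
for X in [(.5815,-.265,.069),(.5815,-.236,.069),(.6152,-.2508,.061)]: print(np.round(proj('wrist',X,P),1))
d=nets.silhouettes('speaker_key','wrist')
for e in d[:3]: print(np.round(e['box'],1),round(e['conf'],2))
# bright blobs near expected posts
g=cv2.cvtColor(im,cv2.COLOR_RGB2GRAY)
print(g[290:330:2,270:366:3])
optics.get_image('top')
for t in ('speaker_key','slick','tin'):
  for e in nets.spot_in(t,'top'): print(t,np.round(e['box'],1),round(e['conf'],2))
E
```

```text
17.4 [ 0.55311414 -0.25095161  0.11524938] [[-1.0, -0.0073, 0.0017], [-0.0073, 1.0, 0.0015], [-0.0017, 0.0015, -1.0]] [0.2025179  0.4175894  0.62911255]
[294.8 272.3]
[338.  272.6]
[315.6 304.9]
[316.9 292.4  25.4 118.8] 0.61
[[ 47  49  46  46  47  47  48  49  52 204  68  42  37  45 234 252 253 244
  104  55  51 123 177  45  46  46  41  50  47  48  47  43]
 [ 52  48  52  48  44  51  45  48  44 163  65  46  29  40 235 252 253 245
  101  62  51 122 110  49  46  45  50  48  50  47  52  48]
 [ 45  45  52  58  59  56  45  45  44  66  57  47  33  40 233 252 253 244
   97  54  52  75  50  47  47  50  53  54  56  46  48  46]
 [ 48  47  52  56  62  50  46  45  48  45  57  44  27  31 235 252 253 244
   97  57  55  51  47  48  45  50  53  59  55  46  45  46]
 [ 45  50  47  50  46  47  47  49  47  44  56  47  25  34 235 252 253 244
   97  54  56  45  46  45  44  50  52  49  45  49  48  43]
 [ 44  48  45  47  44  46  47  48  45  46  55  45  28  79 234 252 253 243
   93  55  55  47  45  50  46  49  44  47  47  45  48  47]
 [ 45  47  47  48  47  48  50  46  45  45  56  49  34 129 234 252 253 248
  
[... 1227 characters left out ...]
2  49  47  43  49  44  45]
 [ 47  46  48  46  44  47  47  49  43  51 144  85  29  33 220 252 253 239
   72  50  57  77  47  41  51  44  45  46  49  49  46  49]
 [ 45  47  49  46  47  46  48  46  40  50 143  88  30  37 217 252 253 235
   74  53 102 107  50  36  49  48  50  45  51  45  48  46]
 [ 49  46  45  45  45  43  44  43  41  48  57  39  29  31 215 252 253 235
   70  49  48  65  50  42  45  47  47  51  43  46  48  48]
 [ 47  43  46  51  43  45  43  46  38  49  34  26  32  29 214 252 253 233
   71  54  37  31  49  44  50  47  46  46  46  48  45  45]]
slick [295.8 211.9  18.9  45.4] 0.51
tin [201.6 276.9  49.   48.7] 0.75
tin [232.4 193.4  52.7  61.9] 0.65
tin [295.4 209.   17.2  45. ] 0.2
```

Emit:
{"fn": "step_arm", "kwargs": {"plan": [[[-0.05,0.05,-0.5],[0,0,0],1],[[-0.05,0.05,-1],[0,0,0],1],[[-0.05,0.05,-1.5],[0,0,0],1],[[-0.05,0.05,-2],[0,0,0],1],[[-0.05,0.05,-2.4],[0,0,0],1],[[-0.05,0.05,-2.7],[0,0,0],1],[[-0.05,0.05,-2.9],[0,0,0],1],[[-0.05,0.05,-2.9],[0,0,0],1],[[-0.05,0.05,-2.9],[0,0,0],1],[[-0.05,0.05,-2.9],[0,0,0],1]]}}

```text
time: 18.7
ee_pos: [0.5527, -0.2504, 0.0864]
eef_rot: [[-1.0, -0.007, 0.002], [-0.007, 1.0, 0.001], [-0.002, 0.001, -1.0]]
ft_force: [-0.4, 0.6, -0.3]
opening: 0.13
```

```bash
python3 - <<'E'
from h import *
s=monitor.get_state();p=s['ee_pos'];R=s['eef_rot'];f=-R[:,0]
print(s['time'],p,np.round(R,4).tolist(),s['ft_force'],s['ft_torque'],s['opening'])
cup=p+f*.063-[0,0,.0153];tube=p+f*.029-[0,0,.0073];print('est cup',cup,'tube',tube)
P5={}
im=optics.get_image('scene');cv2.imwrite('pics/sceneE.png',cv2.cvtColor(im,cv2.COLOR_RGB2BGR))
i0=cv2.cvtColor(cv2.imread('pics/scene0.png'),cv2.COLOR_BGR2RGB)
print('proj vent',proj('scene',(.6152,-.2508,.061)),'cup',proj('scene',cup+[0,0,.004]),'cupfront',proj('scene',cup+f*.007),'tube',proj('scene',tube))
for t in ('speaker_key','gate','slick','tin_lid'):
  for e in nets.spot_in(t,'scene')[:3]: print(t,np.round(e['box'],1),round(e['conf'],2))
x0,y0=np.array(proj('scene',cup)).astype(int)-[14,14]
print(x0,y0);print(cv2.cvtColor(im,cv2.COLOR_RGB2GRAY)[y0:y0+26,x0:x0+28]);print(cv2.cvtColor(i0,cv2.COLOR_RGB2GRAY)[y0:y0+26,x0:x0+28])
E
```

```text
18.7 [ 0.55265635 -0.25041253  0.08643198] [[-1.0, -0.0074, 0.0023], [-0.0074, 1.0, 0.0012], [-0.0023, 0.0012, -1.0]] [-0.44296234  0.64319488 -0.34621985] [ 0.08397168  0.02055013 -0.02903051] 0.13044294521421954
est cup [ 0.61565448 -0.24994928  0.07127615] tube [ 0.58165549 -0.25019929  0.07919834]
proj vent (np.float64(237.19757317433005), np.float64(216.99191655533411)) cup (np.float64(236.72386229263867), np.float64(213.23008937169158)) cupfront (np.float64(235.92270027863867), np.float64(216.18024115779815)) tube (np.float64(241.30328857676392), np.float64(203.3921342190396))
speaker_key [433.8 239.   63.9  32.6] 0.24
gate [280.4 213.4  37.3  84.1] 0.76
gate [238.4 204.4   9.6  21.5] 0.62
slick [358.8 224.5  12.5  44.2] 0.72
tin_lid [479.1 184.7  51.3  35.6] 0.96
tin_lid [291.2 150.8  41.   25.8] 0.88
tin_lid [433.3 239.7  67.6  33.7] 0.85
222 200
[[ 55 111 160 183 171 129  95  61  29  24  26  22  19  12  11  20  27  37
   52  99 150 174 165 138 122 105 103  97]
 [ 93 144 173 172 137  77  37  23  23  24  25  27  17  13  22  66  92 103
  106 134 168 173 141  86  55  48  47  42]
[... 5152 characters left out ...]
 22  20  23  20  22  30  38  39  38  39  33  25  19  24  47  72  75  58
   32  26  25  21  24  22  21  32  33  38]
 [ 22  25  20  21  24  32  36  40  38  39  30  18  18  20  22  28  33  30
   20  25  25  21  19  24  26  29  38  38]
 [ 20  21  17  25  31  33  37  41  32  30  22  17  20  26  24  21  24  26
   24  22  24  20  21  25  33  36  38  41]
 [ 19  23  21  31  40  37  39  38  34  28  22  20  19  24  20  27  22  25
   24  26  24  23  24  24  34  39  41  37]
 [ 24  24  47  72  81  55  42  31  26  27  12  20  21  22  25  26  26  27
   22  27  22  21  21  26  40  35  33  39]
 [ 16  38  87 124 130  89  43  33  25  23  15  22  19  26  19  25  24  23
   24  23  23  18  28  31  35  41  36  39]]
```

```bash
python3 -c "
from h import *
s=monitor.get_state();print(s['time'],s['ee_pos'],s['ft_force'],s['opening']);print(manip.sign_off())"
```

```text
18.95 [ 0.55258307 -0.25037134  0.08635414] [ 0.40934163  0.21742216 -0.06933524] 0.12662951494051045
the job is handed in; nothing more can be done
None
```

I prised the green tin's lid open with the slick's blade to about 1.7 rad and laid the slick back flat where it had been. I then carried the key high over the shut gate and handed the job in at about 19 s, with the key held above the middle joint in the rack. The interface gave no verdict.

What the last checks showed, as estimates from the arm pose and camera calibration:
- **Key position:** the cup is about 1 mm sideways of the vent and about 10 mm above it. The tube is within about 1 mm of the posts' midpoint, and the key lies within about 1° of the joint's line.
- **Key in the grip:** it sat level in a wrist-camera check before the descent. The force reading at the end was near zero, so nothing suggests it was touching anything else.
- **Scene camera:** the final picture agrees with the cup position to about 1 pixel (roughly 2 mm). The pixels around the vent match the first picture, so the joint had not moved.
- **Slick and gate:** both were detected where they were at the start.

**Less certain:**
- The top and wrist cameras disagreed by about 2 mm on the vent and posts, so I aimed between the two readings.
- The fingers hid the posts from the wrist camera at the end, so I could not confirm the tube against them directly.
- I had used all 12 picture views, so the final check used pixel values and detections only. The lid was last seen upright just before the slick was withdrawn.

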